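# Set the skiving blade on the pin of its sharpening holder

### The arm

A 6-joint arm with a two-finger parallel gripper is mounted at the origin on the work surface; the furniture and walls round the work are solid. World frame = base frame: x ahead of the robot, y to its left, z up, the work surface at z = 0. Lengths are in mm, angles in rad, forces in N, time in s.
With the tool pointing down it reaches from about 350 to 875 mm from the base axis. Payload 4.2 kg.
Tool frame: the origin (TCP) lies midway between the tips of the shut fingers; the grasp point (between the pads) lies 19 mm behind it (arm.hold_point_z is the distance from the TCP to the grasp point, in mm); z points along the fingers, y is the line along which they close (so a half turn about z gives the same grasp; the last joint's range is limited). The gripper opens to 85 mm and grips with 20 to 120 N. Pads are 22 mm wide; open, the fingers measure 114 mm over their backs; the gripper's body (76 mm by 85 mm) begins 54 mm behind the grasp point. The pads swing forward as they close: fully open they stand 13 mm farther back than shut.
Start: joints at [1.58, 0.385, 0.008, 0, -1.194, -0.259], TCP at [154.475, 605.588, 231.312] pointing down, gripper open.
Joint ranges: [-3.14, 3.14], [-1.21, 2.06], [-1.07, 1.41], [-3.16, 2.05], [-2.99, -0.16], [-3.1, 3.1]. Speed limits (rad/s): [2.79, 2.79, 3.14, 3.14, 3.14, 3.14].

### API

Orientations are given as a unit quaternion [x, y, z, w].
In Python, from bench import arm, vision gives the robot as it stands. The module is installed in compiled form; this text tells all that it offers.
- The arm moves only by the tool servo_tool, never from a script. Its argument "plan" is a list of rows, each a list of 7 numbers: the shift along the world's x, y, z each as a share of 300 mm, from -1 to 1, then the turn, a rotation vector about the world's x, y, z each as a share of 2 rad, from -1 to 1, then the opening, from 0 (shut) to 1 (fully open). A call has 1 to 20 rows; each row shifts and turns the commanded pose from where the row before left it; what a row does not reach is not made up. A row lasts 1/8 s, in which the tool goes at most 62.5 mm and 10.7 degrees, less where a joint would pass 70% of its speed; a pose out of reach is approached as far as the arm can. A call with a number of a shift or a turn outside -1 to 1 is refused whole. A call with a gripper value outside its range is refused whole. The fingers move at their own pace and stop on an object; the grip force is fixed at half the most. Time passes only in rows, so rows that do not move let the fingers close. It gives the time, the measured TCP pose, the force, the opening and the grip force at its end, in the units of the state.
- arm.read_state(): the state, without advancing time (a new reading comes with each control period).
- vision.get_image(name): name is "side" or "top" or "wrist"; returns a dict with "image" (400x640x3 uint8, red, green, blue), "z_map" (400x640 float32, mm along the optical axis (not along the pixel's ray), 0 where there is no reading), "K" (3x3 intrinsics, pixels), "world_to_cam" (4x4, takes a point from world to camera coordinates); the wrist camera has in their place "mount" (4x4, takes a point from camera to tool coordinates, whose origin is the TCP and whose axes are the flange's). Camera axes: x right, y down, z forward; pixel columns grow to the right and rows downward; lengths in mm; the calibration is good to about 2 mm. The wrist camera is an equidistant fisheye: a pixel r from the principal point sees the ray r / f radians off the axis. A picture is of the moment at which its call begins: read the wrist's pose just before it.
- arm.job_done(): hands the job in; it is judged then, once.
The state is a dict: "clock": time; "joints": joint angles; "joint_vel": joint speeds; "joint_efforts": joint torques, N m; "position": TCP position; "ee_rot": TCP orientation; "contact_force": force on the tool from outside, world axes, zero at the start; "wrist_torque": the same for the moment, N m; "gripper_width": finger opening in mm; "grasp_force": force on a finger pad.
Only numpy, scipy, OpenCV 4.12 (cv2) and the standard library are available. Lean on these libraries where they do the work, as an engineer would, in place of code of your own. Each camera call takes 0.05 s, during which the arm holds its last target. There are 200 camera calls.

### The job

Get the steel skiving blade ready for sharpening: lift it out of its storage rack by the wide head, lay it flat on the bare table top and let go, then take it again by the narrow tang. Lower it, without dropping it, into the sharpening holder so that the head lies flat between the two cheeks with the notch in its side over the pin, fully down on the bed, and let go. Leave the thimble, wax cake, thread spool and pin tin where they are.

Things in the scene. Friction and masses are not known exactly. Their poses are not given: they have to be found in the camera images.
- blade: Loose flat T-shaped dark steel blade, 140 x 56 x 6 mm, 0.11-0.22 kg. Origin: underside, centre line, at the shoulder between head and tang (centre of mass within 3 mm); x to the cutting edge, z up. Head x 0..60, 56 wide, bevelled to 3 thick over x 52..60. Tang x 0..-80, 28 wide, round end. One notch in the head's +y side. Starts face up in the rack, underside 30 above the table.
- blade_notch (a point): Point in the blade's notch that belongs on the pin's axis: blade frame (10, 21.5, 0) mm. The notch is 11 wide (x 4.5..15.5), 13 deep (y 15..28), through the full thickness, open to the +y side.
- blade_head_grip (a point): Where to pinch across the head: blade frame (40, 0, 3) mm, 56 wide there.
- blade_tang_grip (a point): Where to pinch across the tang: blade frame (-45, 0, 3) mm, 28 wide there.
- rack: Fixed storage rack, light wood, no pin. Origin on the table below the stored blade's origin, axes as the stored blade's. Tang lies in a channel 32 wide (x -82..-6), walls to 46 above the table, end wall at x -84; floor 30 up, runs on as a bar 24 wide under the head to x 20, so the head's front is free at both sides. Foot 120 x 64 x 10 (x -90..30). Blade lifts straight up.
- holder: Fixed sharpening holder, darker wood. Origin on the table; the seated blade's origin is at (0,0,30) mm in this frame, axes alike. Bed 30 up (x 0..62) between two cheeks (x 2..60; inner faces y +-30, outer +-42, tops 50 up). Rib 22 wide, 30 high (x -27..0) under the neck; the tang sticks out free. Foot 112 x 104 x 10 (x -42..70). Play 1.5 along x, 2 along y.
- pin_top (a point): Top of the holder's steel locating pin: holder frame (10, 21.5, 52) mm, beside the +y cheek. Pin 8 mm thick, standing 22 above the bed, its last 5 mm conical.
- free_spot (a point): A point on the bare table between rack and holder, always at the same place; the table is clear for 75 mm around it to either side (y) and 100 mm along x. The blade may be laid down here, or anywhere else on bare table.
- thimble: Loose white thimble, 20 wide, 22 high, origin centre of its underside; a bystander, do not disturb.
- wax_cake: Loose round yellow-brown wax cake, 38 across, 13 high, origin centre of its underside; a bystander, do not disturb.
- white_spool: Loose upright spool of white thread, 35 across, 58 high, origin centre of its underside; a bystander, do not disturb.
- pin_tin: Loose round low tin with a teal rim and a pale label, 70 across, 23 high, origin centre of its underside; a bystander, do not disturb.
Not all that is in view belongs to the job. There is more than one size of the blade; the one meant has the size given above.

How it is judged:
By the outcome, as a careful person would: the job done as asked, in the order asked, and still so for the second after the job is handed in, with the robot touching nothing.
It also fails if it takes over 58 s, if anything falls off the work surface, if the arm or the gripper's body presses on something with over 40 N, if the wrist force passes 120 N, or if a joint passes its speed limit or range.

## Working session

There is one attempt and no reset: what is moved stays moved. The work goes in short steps, Python scripts to look and compute and a tool call to move; the robot and the scene stay as the last step left them, time stands still between calls to the robot, and variables do not carry over. Pictures are saved under pics/ and viewed, at most 13 in all, crops included, and the job is handed in when it is done.

Besides the shell and the picture viewer there is one more tool, called after ">>>" in YAML: its name, and indented under it one key for each argument. servo_tool: Moves the arm, as the interface text tells. Its arguments: {"type":"object","properties":{"plan":{"type":"array"}},"required":["plan"]}

```bash
mkdir -p pics; cat > h.py <<'E'
import numpy as np, cv2
from bench import arm, vision
def grab(n):
    d=vision.get_image(n); return d
def backproj(d,u,v,z):
    K=d["K"]; x=(u-K[0,2])/K[0,0]*z; y=(v-K[1,2])/K[1,1]*z
    p=np.stack([x,y,z,np.ones_like(z)],-1)
    return (p@np.linalg.inv(d["world_to_cam"]).T)[...,:3]
def cloud(d):
    v,u=np.mgrid[0:400,0:640].astype(float)
    return backproj(d,u,v,d["z_map"].astype(float))
def ray(d,u,v,h):
    a=backproj(d,np.array([u*1.]),np.array([v*1.]),np.array([100.]))[0]
    c=np.linalg.inv(d["world_to_cam"])[:3,3]
    return c+(a-c)*(h-c[2])/(a[2]-c[2])
E
python3 - <<'E'
from h import *
for n in("top","side"):
    d=grab(n); cv2.imwrite(f"pics/{n}0.png",d["image"][...,::-1]); np.savez(f"{n}0.npz",**d)
    print(n,d["K"].tolist(),np.linalg.inv(d["world_to_cam"]).round(3).tolist())
s=arm.read_state();print(s, arm.hold_point_z)
E
```

```text
top [[495.1795262344671, 0.0, 317.503119668756], [0.0, 495.1795262344671, 194.66145782227335], [0.0, 0.0, 1.0]] [[-0.021, -0.998, 0.064, 476.669], [-1.0, 0.021, -0.003, 57.088], [0.001, -0.064, -0.998, 1536.502], [0.0, 0.0, 0.0, 1.0]]
side [[500.4811151516693, 0.0, 318.9287573267858], [0.0, 500.4811151516693, 204.84089195808122], [0.0, 0.0, 1.0]] [[0.985, -0.124, 0.124, 347.5], [-0.175, -0.647, 0.742, -1111.255], [-0.012, -0.752, -0.659, 1124.878], [0.0, 0.0, 0.0, 1.0]]
{'clock': 0.1, 'joints': array([ 1.57960567e+00,  3.85480248e-01,  6.75467487e-03, -4.07704649e-04,
       -1.19401394e+00, -2.58622507e-01]), 'joint_vel': array([ 0.00099038, -0.00098617,  0.00277595,  0.00188671,  0.000645  ,
        0.00072372]), 'joint_efforts': array([-2.80811464e-04, -3.93318594e+01,  1.88928992e+01,  4.19794723e+00,
       -2.58653003e-03, -1.58785880e-06]), 'position': array([154.36269312, 605.09530931, 230.33161672]), 'ee_rot': array([ 9.92199454e-01, -1.24656584e-01, -5.82579250e-05,  9.88179440e-04]), 'contact_force': array([ 0.9596359 ,  0.41564838, -0.24958279]), 'wrist_torque': array([0.0200524 , 0.02956674, 0.04115133]), 'grasp_force': 0.0, 'gripper_width': 85.70807000967811} 18.700000000000003
```

View pics/top0.png

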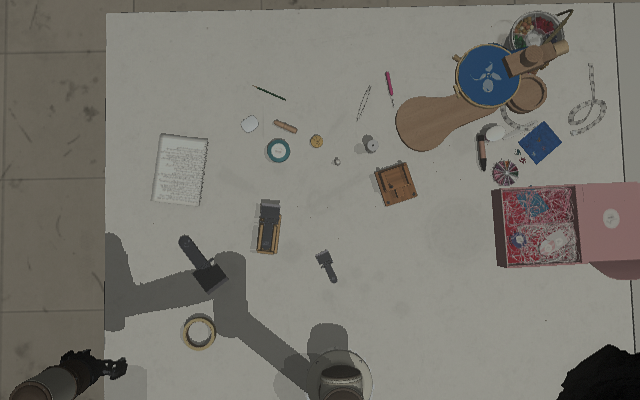

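View pics/side0.png

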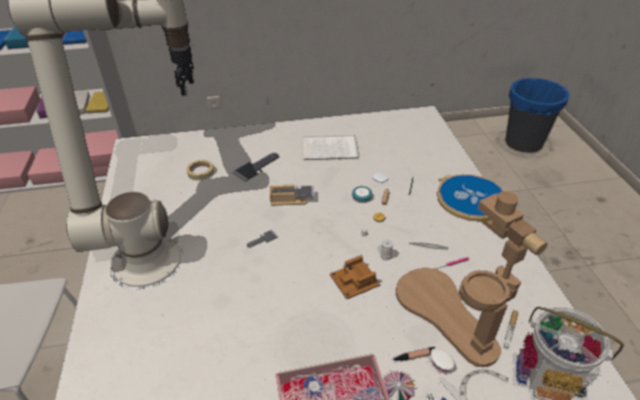

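The top view shows the rack with the blade at px (268,225), head up-image (+x). The holder is at (395,183), with decoy blades at (203,265) and (327,265). The side view agrees: rack (290,194), holder (355,277).

```bash
python3 - <<'E'
from h import *
d=dict(np.load("top0.npz")); P=cloud(d)
for n,u,v,h in[("head",269,210,36),("racktail",267,252,40),("holder",395,183,30),("spool",370,144,58),("tin",278,151,23),("decoyS",327,265,6),("thimble",337,161,22),("mid",330,205,0)]:
    print(n,ray(d,u,v,h).round(0),P[v,u].round(0))
s=dict(np.load("side0.npz"));Q=cloud(s)
for n,u,v,h in[("head",304,192,36),("holder",355,277,30)]: print(n,ray(s,u,v,h).round(0),Q[v,u].round(0))
w=grab("wrist");print(w["K"],w["mount"].round(3),w["image"].shape)
c=np.hstack([cv2.resize(d["image"][190:260,235:300],None,fx=6,fy=6,interpolation=cv2.INTER_CUBIC),cv2.resize(d["image"][150:220,365:430],None,fx=6,fy=6,interpolation=cv2.INTER_CUBIC)])
cv2.imwrite("pics/crop.png",c[...,::-1])
E
```

```text
head [529. 201.  36.] [529. 201.  32.]
racktail [403. 209.  40.] [403. 208.  45.]
holder [ 603. -184.   30.] [ 603. -184.   33.]
spool [ 721. -108.   58.] [ 720. -108.   61.]
tin [710. 172.  23.] [710. 172.  24.]
decoyS [357.  28.   6.] [357.  28.  -1.]
thimble [676.  -9.  22.] [677.  -9.  16.]
mid [542.  15.   0.] [542.  15.   1.]
head [514. 189.  36.] [514. 187.  38.]
holder [ 600. -205.   30.] [ 600. -206.   31.]
[[309.70691629   0.         319.25442746]
 [  0.         309.70691629 202.85305324]
 [  0.           0.           1.        ]] [[   0.      -0.958   -0.288   73.388]
 [   1.       0.      -0.       0.744]
 [   0.      -0.288    0.958 -143.213]
 [   0.       0.       0.       1.   ]] (400, 640, 3)
```

View pics/crop.png

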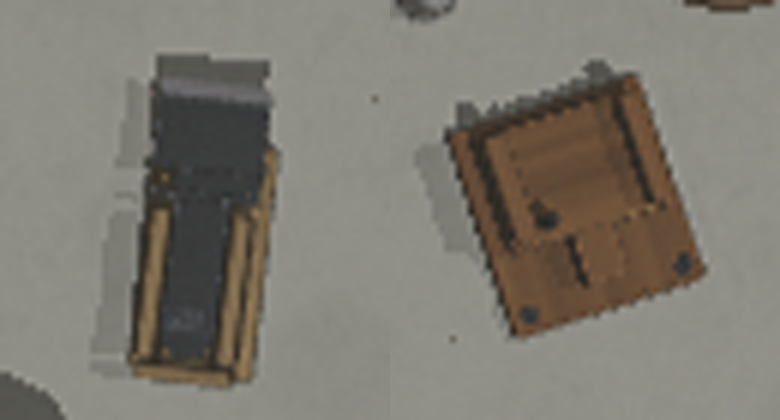

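The crop shows the rack pointing about +x, turned slightly to −y, and the holder turned about +18°, with its pin at crop (545,215). Next I move over the rack for a close wrist view.

>>> servo_tool:
  plan:
    - [0.123,-0.166,0,0,0,0.011,1]
    - [0.123,-0.166,0,0,0,0.011,1]
    - [0.123,-0.166,0,0,0,0.011,1]
    - [0.123,-0.166,0,0,0,0.011,1]
    - [0.123,-0.166,0,0,0,0.011,1]
    - [0.123,-0.166,0,0,0,0.011,1]
    - [0.123,-0.166,0,0,0,0.011,1]
    - [0.123,-0.166,0,0,0,0.011,1]
    - [0,0,0,0,0,0,1]
    - [0,0,0,0,0,0,1]

```text
clock: 1.4
position: [449.6, 207.0, 231.0]
ee_rot: [0.999, -0.037, -0.0, 0.0]
contact_force: [-0.2, -0.7, -0.5]
gripper_width: 85.2
grasp_force: 0.0
```

```bash
cat >> h.py <<'E'
from scipy.spatial.transform import Rotation as Ro
def wgrab(name=None):
    s=arm.read_state(); d=vision.get_image("wrist")
    T=np.eye(4);T[:3,:3]=Ro.from_quat(s["ee_rot"]).as_matrix();T[:3,3]=s["position"]
    d["cw"]=T@d["mount"]
    if name: cv2.imwrite(f"pics/{name}.png",d["image"][...,::-1]); np.savez(name+".npz",**{k:v for k,v in d.items()})
    return d
def wdirs(d,u,v):
    K=d["K"];x=(u-K[0,2])/K[0,0];y=(v-K[1,2])/K[1,1];r=np.hypot(x,y)+1e-9
    return np.stack([np.sin(r)*x/r,np.sin(r)*y/r,np.cos(r)],-1)
def wcloud(d):
    v,u=np.mgrid[0:400,0:640].astype(float)
    q=wdirs(d,u,v); p=q/q[...,2:]*d["z_map"][...,None]
    return p@d["cw"][:3,:3].T+d["cw"][:3,3]
def wray(d,u,v,h):
    q=wdirs(d,np.asarray(u,float),np.asarray(v,float))@d["cw"][:3,:3].T; c=d["cw"][:3,3]
    return c+q*((h-c[2])/q[...,2])[...,None]
def wproj(d,p):
    q=(np.asarray(p,float)-d["cw"][:3,3])@d["cw"][:3,:3]
    r=np.hypot(q[...,0],q[...,1]);t=np.arctan2(r,q[...,2]);K=d["K"]
    return np.stack([K[0,2]+K[0,0]*t*q[...,0]/r,K[1,2]+K[1,1]*t*q[...,1]/r],-1)
def ortho(d,c,h,half=100,s=4):
    """rectify plane z=h about c: image, col right=-y, row down=-x, s px/mm"""
    n=2*half*s; r,k=np.mgrid[0:n,0:n]
    p=np.stack([c[0]+half-r/s,c[1]+half-k/s,np.full(r.shape,h)],-1)
    m=wproj(d,p).astype(np.float32)
    return cv2.remap(d["image"],m[...,0],m[...,1],cv2.INTER_LINEAR)
def opx(c,u,v,half=100,s=4): return np.array([c[0]+half-v/s,c[1]+half-u/s])
E
python3 - <<'E'
from h import *
d=wgrab("w1"); s=arm.read_state(); print(s["clock"],s["position"],Ro.from_quat(s["ee_rot"]).as_matrix().round(3)[:,0])
P=wcloud(d); print(np.histogram(P[...,2][d["z_map"]>0],bins=np.arange(-10,80,5)))
E
```

```text
1.45 [449.30070299 207.62695523 231.15489327] [ 0.997 -0.073 -0.   ]
(array([   176,  39499, 131017,   6238,   9798,    595,    489,    591,
         1176,   4504,    615,   1615,    255,     71,     60,     37,
           14]), array([-10,  -5,   0,   5,  10,  15,  20,  25,  30,  35,  40,  45,  50,
        55,  60,  65,  70,  75]))
```

View pics/w1.png

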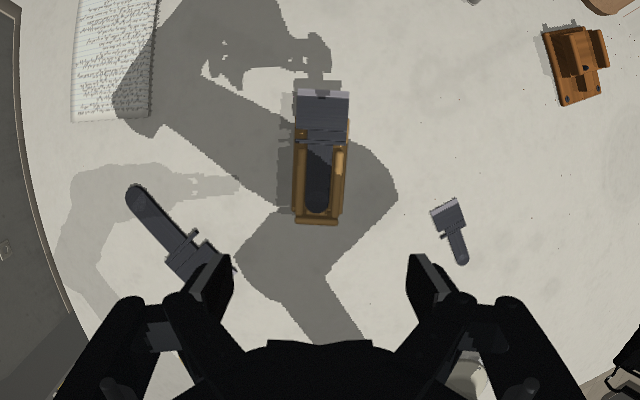

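The wrist view shows the rack and blade at px (295–350, 90–222), with the head up-image and the notch on the left (+y) at about (302,133). Now I fit the blade using the depth and colour masks.

```bash
python3 - <<'E'
from h import *
d=dict(np.load("w1.npz")); P=wcloud(d)
v,u=np.mgrid[0:400,0:640]
roi=(u>280)&(u<365)&(v>80)&(v<225)
im=d["image"].astype(int); sat=im.max(-1)-im.min(-1)
m=roi&(sat<25)&(im.max(-1)<110)&(P[...,2]>30)&(P[...,2]<43)
print("blade top z median",np.median(P[m][:,2]), m.sum())
m2=roi&(sat>40)&(P[...,2]>40); print("wall z",np.median(P[m2][:,2]))
# head: wide rows ; in-plane fit
H=36.
c=np.array([470.,203.]); o=ortho(d,c,H); cv2.imwrite("pics/o1.png",o[...,::-1])
for q in [m]:
    xy=wray(d,u[q],v[q],H)[:,:2]
    print(xy.min(0),xy.max(0))
    # width profile along x
    for x in range(int(xy[:,0].min()),int(xy[:,0].max()),6):
        k=(abs(xy[:,0]-x)<3); print(x,xy[k,1].min().round(1),xy[k,1].max().round(1),k.sum())
E
```

```text
blade top z median 36.544496897267436 4073
wall z 46.28077274133204
[400.11868129 168.92562736] [547.36720852 237.76556649]
400 189.3 189.4 2
406 237.5 237.8 3
412 201.2 221.9 65
418 198.5 224.9 110
424 198.1 224.8 121
430 197.7 224.2 121
436 195.0 223.7 130
442 194.6 223.1 136
448 194.2 222.7 133
454 192.8 221.0 133
460 192.3 220.5 139
466 191.9 220.0 140
472 190.4 219.5 143
478 190.0 219.0 138
484 175.4 216.3 154
490 175.0 228.6 225
496 173.5 229.6 242
502 173.1 214.8 213
508 172.8 227.2 260
514 171.2 226.9 285
520 170.9 226.5 284
526 169.4 225.9 289
532 169.0 225.5 288
538 168.9 222.8 218
544 188.6 222.4 96
```

View pics/o1.png

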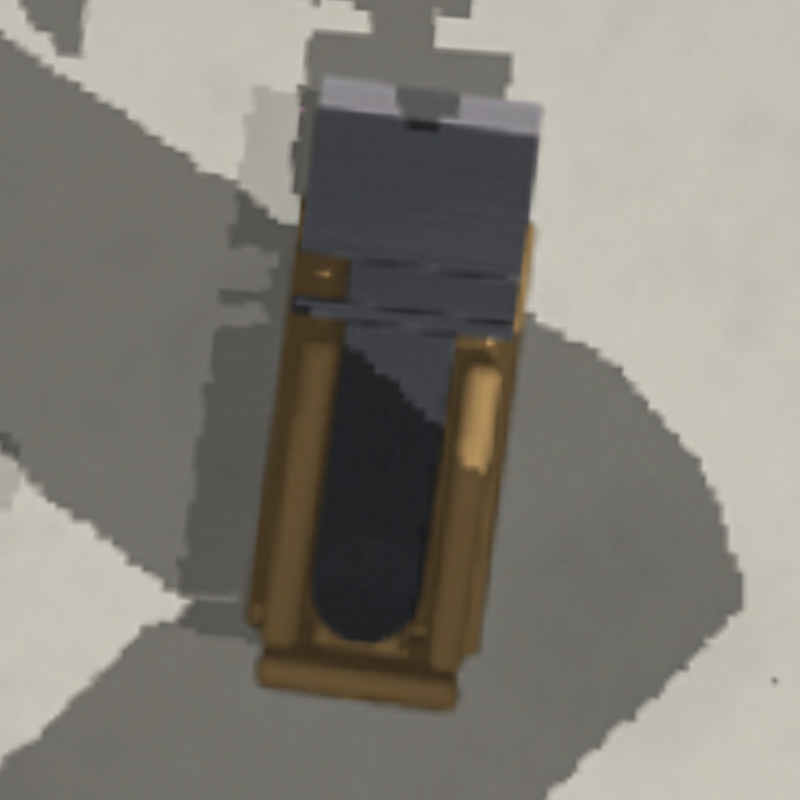

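The rectified view (4 px/mm at z=36) shows these points:
- Shoulder centre at (404,324)
- Edge centre at (431,91)
- Tang end at (365,640)

The width comes to 55 mm and the length to 138 mm. The heading is −6.7° and the head grip is near (528.8, 197.3). I'll move over it and half-close the fingers to check their tip height.

>>> servo_tool:
  plan:
    - [0.088,-0.011,-0.1,0,0,-0.008,0.66]
    - [0.088,-0.011,-0.1,0,0,-0.007,0.66]
    - [0.088,-0.011,-0.1,0,0,-0.007,0.66]
    - [0,0,0,0,0,0,0.66]
    - [0,0,0,0,0,0,0.66]
    - [0,0,0,0,0,0,0.66]

```text
clock: 2.2
position: [528.6, 198.4, 142.9]
ee_rot: [0.998, -0.058, 0.001, -0.001]
contact_force: [0.0, 0.2, 0.2]
gripper_width: 56.2
grasp_force: 0.0
```

```bash
cat >> h.py <<'E'
def tips(d):
    T=np.linalg.inv(d["cw"]@np.linalg.inv(d["mount"])); P=wcloud(d)
    p=P@T[:3,:3].T+T[:3,3]; z=d["z_map"]>0
    for sg in(1,-1):
        for lo,hi in((0,70),):
            m=z&(sg*p[...,1]>lo)&(sg*p[...,1]<hi)&(abs(p[...,0])<14)&(p[...,2]>-40)&(p[...,2]<15)
            q=p[m]; print("finger",sg,len(q), "tip z pct",np.percentile(q[:,2],[90,97,99,100]).round(1),"y",np.percentile(q[q[:,2]>np.percentile(q[:,2],80)][:,1],[1,99]).round(1))
E
python3 - <<'E'
from h import *
s=arm.read_state(); print(s["position"],s["gripper_width"],np.degrees(np.arctan2(*Ro.from_quat(s["ee_rot"]).as_matrix()[[1,0],0])))
d=wgrab("w2"); tips(d)
o=ortho(d,np.array([510.,203.]),36.,60,5); cv2.imwrite("pics/o2.png",np.hstack([o])[...,::-1])
E
```

```text
[528.60232777 198.35995674 142.86588146] 56.24513898223422 -6.643568381308196
finger 1 1471 tip z pct [-11.8  -8.1  -6.1  -4.5] y [28.6 41.1]
finger -1 1475 tip z pct [-11.6  -8.   -6.1  -4.6] y [-39.8 -27.1]
```

View pics/w2.png

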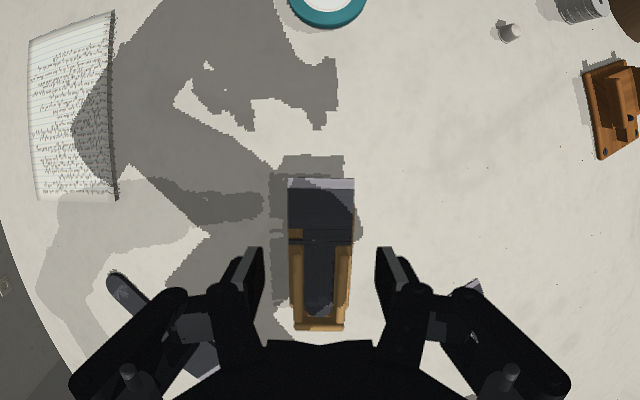

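The wrist view shows the blade head (289–354, 178–245) centred between the fingers, whose mid column is about 320. At 56 mm opening the tips stand 4.4 mm behind the TCP. I'll open, descend so the tips end just under the blade's underside, and close.

>>> servo_tool:
  plan:
    - [0,-0.002,0,0,0,0,1]
    - [0,0,-0.01,0,0,0,1]
    - [0,0,-0.08,0,0,0,1]
    - [0,0,-0.1,0,0,0,1]
    - [0,0,-0.1,0,0,0,1]
    - [0,0,-0.06,0,0,0,1]
    - [0,0,-0.04,0,0,0,1]
    - [0,0,-0.002,0,0,0,1]
    - [0,0,0,0,0,0,0.75]
    - [0,0,0,0,0,0,0]
    - [0,0,0,0,0,0,0]
    - [0,0,0,0,0,0,0]
    - [0,0,0,0,0,0,0]

```text
clock: 3.88
position: [529.5, 197.1, 24.9]
ee_rot: [0.998, -0.059, 0.001, -0.001]
contact_force: [-1.1, -0.5, 5.2]
gripper_width: 53.8
grasp_force: 62.1
```

>>> servo_tool:
  plan:
    - [0,0,0.02,0,0,0,0]
    - [0,0,0.03,0,0,0,0]
    - [0,0,0.05,0,0,0,0]
    - [0,0,0.1,0,0,0,0]
    - [0,0,0.1,0,0,0,0]
    - [0,0,0.1,0,0,0,0]
    - [0,0,0,0,0,0,0]
    - [0,0,0,0,0,0,0]

```text
clock: 4.88
position: [528.2, 196.4, 143.3]
ee_rot: [0.998, -0.059, -0.001, 0.0]
contact_force: [0.3, 1.1, -1.8]
gripper_width: 53.6
grasp_force: 63.3
```

```bash
python3 - <<'E'
from h import *
s=arm.read_state(); print(s["position"],s["gripper_width"],s["contact_force"])
d=wgrab("w3"); P=wcloud(d); tips(d)
T=np.linalg.inv(d["cw"]@np.linalg.inv(d["mount"])); p=P@T[:3,:3].T+T[:3,3]
im=d["image"].astype(int)
for x in(15,0,-15,-30,-40,-50,-70,-90,-110):
    m=(abs(p[...,1])<10)&(abs(p[...,0]-x)<3)&(p[...,2]>-45)&(p[...,2]<25); print(x,m.sum(),np.median(p[m][:,2]) if m.any() else None)
E
```

```text
[528.15533262 196.38793161 143.30166088] 53.64336227799054 [ 0.30110547  1.1187294  -1.80505254]
finger 1 4239 tip z pct [-10.5  -9.9  -9.5  -7.6] y [ 0.1 32.9]
finger -1 4078 tip z pct [-10.4  -9.8  -9.5  -8.1] y [-31.1  -0.5]
15 572 -9.63378107899753
0 439 -11.240727198742093
-15 388 -11.19610265583205
-30 322 -11.067107990868138
-40 301 -11.059891718006469
-50 81 -10.939121584185557
-70 0 None
-90 0 None
-110 0 None
```

View pics/w3.png

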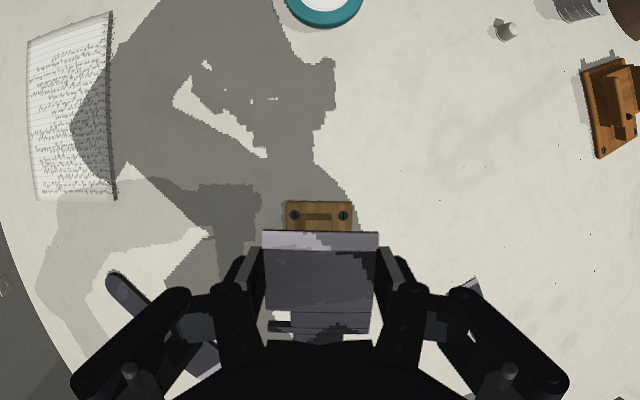

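The blade hangs level: its top is at tool z −11 all along the head, so the tips reach about 1 mm below its underside. The bare table is clear near (520, 10), so I carry it there and turn it toward the holder's heading.

>>> servo_tool:
  plan:
    - [0.013,-0.08,0,0,0,0.036,0]
    - [0.013,-0.125,0,0,0,0.036,0]
    - [0.013,-0.125,0,0,0,0.036,0]
    - [0.013,-0.125,0,0,0,0.036,0]
    - [0.013,-0.08,0,0,0,0.036,0]
    - [0,-0.047,0,0,0,0.036,0]
    - [0,0,-0.08,0,0,0,0]
    - [0,0,-0.12,0,0,0,0]
    - [0,0,-0.12,0,0,0,0]
    - [0,0,-0.08,0,0,0,0]
    - [0,0,-0.05,0,0,0,0]
    - [0,0,0,0,0,0,0]
    - [0,0,0,0,0,0,0]

```text
clock: 6.55
position: [549.1, 22.3, 9.4]
ee_rot: [0.988, 0.157, 0.001, -0.0]
contact_force: [-0.8, -0.6, -0.8]
gripper_width: 54.2
grasp_force: 63.4
```

Lowering the last 13 mm gently.

>>> servo_tool:
  plan:
    - [0,0,-0.015,0,0,0,0]
    - [0,0,-0.015,0,0,0,0]
    - [0,0,-0.01,0,0,0,0]
    - [0,0,-0.003,0,0,0,0]
    - [0,0,0,0,0,0,0]

```text
clock: 7.18
position: [548.3, 22.1, -3.5]
ee_rot: [0.988, 0.157, -0.0, 0.0]
contact_force: [-2.3, -0.3, 5.2]
gripper_width: 53.8
grasp_force: 66.9
```

>>> servo_tool:
  plan:
    - [0,0,0,0,0,0,0.75]
    - [0,0,0,0,0,0,0.85]
    - [0,0,0,0,0,0,1]
    - [0,0,0,0,0,0,1]
    - [0,0,0.06,0,0,0,1]
    - [0,0,0.15,0,0,0,1]
    - [-0.09,-0.03,0.15,0,0,0,1]
    - [-0.09,-0.03,0.15,0,0,0,0.6]
    - [-0.09,-0.027,0,0,0,0,0.6]
    - [0,0,0,0,0,0,0.6]
    - [0,0,0,0,0,0,0.6]

```text
clock: 8.55
position: [467.8, -3.9, 148.9]
ee_rot: [0.988, 0.157, 0.0, 0.0]
contact_force: [0.5, 0.8, -0.2]
gripper_width: 51.5
grasp_force: 0.0
```

```bash
python3 - <<'E'
from h import *
s=arm.read_state(); print(s["clock"],s["position"],s["contact_force"],np.degrees(np.arctan2(*Ro.from_quat(s["ee_rot"]).as_matrix()[[1,0],0])))
d=wgrab("w4"); P=wcloud(d); tips(d)
o=ortho(d,np.array([505.,10.]),6.,75,4); 
o2=ortho(d,np.array([590.,-190.]),30.,85,4); o=cv2.copyMakeBorder(o,0,80,0,0,cv2.BORDER_CONSTANT)
cv2.imwrite("pics/o4.png",cv2.resize(np.hstack([o,o2]),None,fx=.6,fy=.6,interpolation=cv2.INTER_AREA)[...,::-1])
im=d["image"].astype(int)
r=(np.hypot(P[...,0]-510,P[...,1]-10)<95)&(im.max(-1)<110)&(P[...,2]>3)&(P[...,2]<12)
print(r.sum(),np.median(P[r][:,2]))
print("table",np.median(P[(np.hypot(P[...,0]-510,P[...,1]-10)<95)&(im.min(-1)>150)][:,2]))
E
```

```text
8.55 [467.81849103  -3.91416061 148.87177822] [ 0.52884816  0.78452304 -0.23326465] 18.016874748393796
finger 1 1453 tip z pct [-11.3  -7.7  -5.6  -3.1] y [25.9 39.1]
finger -1 1434 tip z pct [-11.3  -7.8  -5.6  -3.2] y [-37.4 -24.5]
5814 6.548041436106644
table 0.6357578132941626
```

View pics/o4.png

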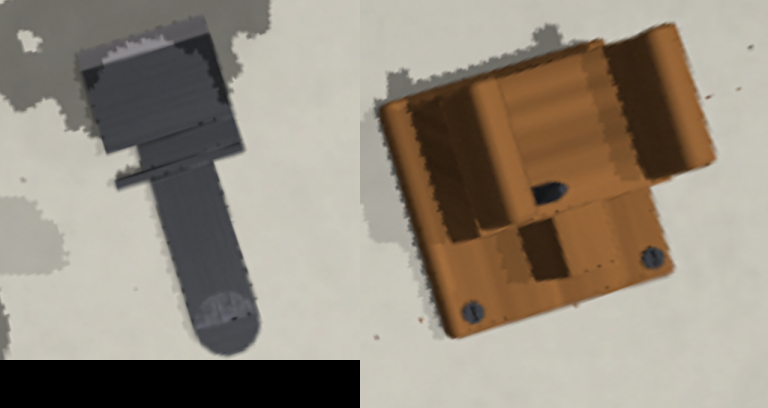

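The blade lies flat: its top measures 6.5 mm and the table 0.6 mm. Its heading is about 16°, with the shoulder at (509.8, 9.8) and the tang end at crop (231,354). The holder shows its pin at crop (548,192), but the view is oblique. I'll measure it from above, from two places, before taking the tang.

>>> servo_tool:
  plan:
    - [0.052,-0.174,0,0,0,0,0.6]
    - [0.052,-0.174,0,0,0,0,0.6]
    - [0.052,-0.174,0,0,0,0,0.6]
    - [0.052,-0.174,0,0,0,0,0.6]
    - [0,0,0,0,0,0,0.6]
    - [0,0,0,0,0,0,0.6]

```text
clock: 9.35
position: [529.7, -212.9, 147.7]
ee_rot: [0.988, 0.156, -0.001, -0.0]
contact_force: [-0.7, -0.3, -0.0]
gripper_width: 51.4
grasp_force: 0.0
```

```bash
python3 - <<'E'
from h import *
d=wgrab("w5"); P=wcloud(d); s=arm.read_state(); print(s["position"])
c=np.array([600.,-190.])
o=[ortho(d,c,h,65,6) for h in(50.,)]
cv2.imwrite("pics/o5.png",cv2.resize(o[0],(600,600),interpolation=cv2.INTER_AREA)[...,::-1])
r=(np.hypot(P[...,0]-600,P[...,1]+190)<80)
print(np.histogram(P[r][:,2],bins=np.arange(-2.5,60,2.5)))
for lo,hi,n in((44,58,"cheek"),(26,36,"bed"),(6,14,"foot")):
    q=P[r&(P[...,2]>lo)&(P[...,2]<hi)]; print(n,np.median(q[:,2]),len(q))
E
```

```text
[ 529.67924578 -212.26939308  148.03024135]
(array([1524, 6813,   57,   21, 1260, 3691,   47,    0,    0,    0,    0,
          0, 1170, 4874,   70,   49,   61,   48,   51,   90,  816, 1386,
         20,    0]), array([-2.5,  0. ,  2.5,  5. ,  7.5, 10. , 12.5, 15. , 17.5, 20. , 22.5,
       25. , 27.5, 30. , 32.5, 35. , 37.5, 40. , 42.5, 45. , 47.5, 50. ,
       52.5, 55. , 57.5]))
cheek 50.22609771337079 2333
bed 30.638129946984606 6132
foot 10.543380453687973 5019
```

View pics/o5.png

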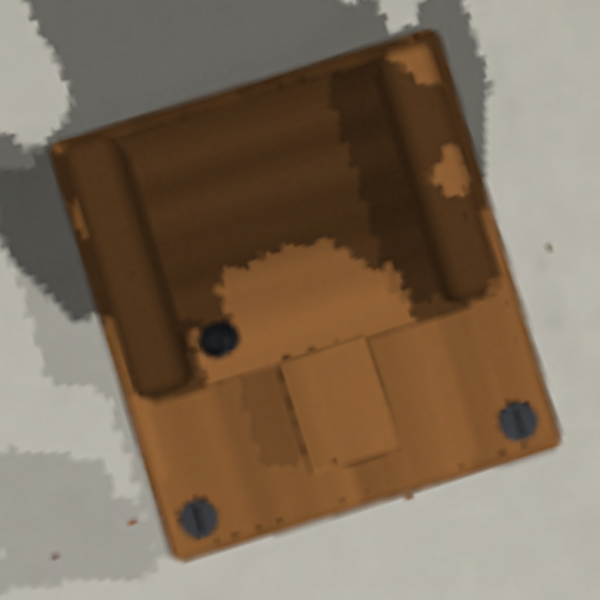

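>>> servo_tool:
  plan:
    - [0.06,0.07,0.0,0,0,0,0.6]
    - [0.06,0.07,0.0,0,0,0,0.6]
    - [0,0,0,0,0,0,0.6]
    - [0,0,0,0,0,0,0.6]

```text
clock: 9.9
position: [565.4, -169.9, 148.8]
ee_rot: [0.988, 0.157, -0.0, -0.0]
contact_force: [0.6, -0.4, -1.0]
gripper_width: 51.1
grasp_force: 0.0
```

Seen from above, the pin is at px (218,338), the rib at (340,405), and the cheeks run along about 16°. Heights are cheek 50.2, bed 30.6 and foot 10.5, matching the text. Now I fit the holder frame from both places and triangulate the pin.

```bash
cat > fit.py <<'E'
from h import *
def rect(xy):
    (cx,cy),(a,b),ang=cv2.minAreaRect(xy.astype(np.float32)); return (cx,cy),(a,b),ang
def clean(P,m):
    m=cv2.erode(m.astype(np.uint8),np.ones((2,2)))
    n,l,st,_=cv2.connectedComponentsWithStats(m); return [l==i for i in range(1,n) if st[i,4]>60]
pins=[]
for n in("w5","w6"):
    d=dict(np.load(n+".npz")) if n=="w5" else wgrab("w6")
    P=wcloud(d); r=np.hypot(P[...,0]-600,P[...,1]+190)<95
    im=d["image"].astype(int); v,u=np.mgrid[0:400,0:640]
    for nm,lo,hi,h in(("cheek",47.5,54,50.),("bed",28,33.5,30.)):
        for c in clean(P,r&(P[...,2]>lo)&(P[...,2]<hi)):
            xy=wray(d,u[c],v[c],h)[:,:2]; R=rect(xy)
            print(n,nm,c.sum(),np.round(R[0],1),np.round(R[1],1),round(R[2],1))
    m=r&(P[...,2]>7)&(P[...,2]<56); 
    # foot: points at foot level with hull
    c=r&(P[...,2]>8)&(P[...,2]<13); xy=wray(d,u[c],v[c],10.)[:,:2]
    R=rect(xy); print(n,"foot",np.round(R[0],1),np.round(R[1],1),round(R[2],1))
    c=(im.max(-1)<55)&(np.hypot(P[...,0]-607,P[...,1]+172)<16)&(P[...,2]>33)
    pts=P[c]; uv=np.array([u[c].mean(),v[c].mean()]); print(n,"pin px",c.sum(),uv.round(1),"zmax",np.percentile(pts[:,2],95).round(1),wray(d,uv[0],uv[1],50.).round(1), pts.mean(0).round(1), pts[pts[:,2]>47].mean(0).round(1))
    t=c&(P[...,2]>49.5); ut=np.array([u[t].mean(),v[t].mean()]); q=wdirs(d,*ut)@d["cw"][:3,:3].T; pins.append((d["cw"][:3,3],q)); print("top",t.sum(),ut.round(1),wray(d,*ut,51.5).round(1))
(A,a),(B,b)=pins; s=np.linalg.lstsq(np.stack([a,-b],1),B-A,rcond=None)[0]; print("tri",(A+a*s[0]).round(1),(B+b*s[1]).round(1))
E
python3 fit.py
```

```text
w5 cheek 947 [ 607.3 -152.6] [56.2 11.4] 16.6
w5 cheek 941 [ 627.5 -221. ] [56.9 11.8] 17.1
w5 bed 5765 [ 604.8 -191.2] [87.9 66.3] 17.5
w5 foot [ 601.2 -191.2] [111.3 103.9] 16.9
w5 pin px 92 [288.7 104.7] zmax 52.7 [ 598.  -166.6   50. ] [ 598.  -166.3   47.4] [ 595.9 -169.1   49.9]
top 30 [292.6 112.4] [ 593.1 -171.5   51.5]
w6 cheek 965 [ 607.2 -152.5] [56.6 10.7] 16.7
w6 cheek 841 [ 627.7 -220.8] [55.9 11.2] 16.9
w6 bed 5428 [ 604.5 -190.8] [88.5 81.9] 16.8
w6 foot [ 601.8 -190.9] [111.8 102.9] 17.3
w6 pin px 58 [330.6 170.3] zmax 52.1 [ 594.3 -170.6   50. ] [ 593.8 -170.9   46.8] [ 593.5 -171.1   49.9]
top 23 [331.4 172.3] [ 593.2 -171.5   51.5]
tri [ 593.1 -171.5   51.5] [ 593.2 -171.5   51.5]
```

The two places agree. The cheek midpoint, the foot and the overhead pin view give a holder origin near (588.3, −195.4), heading 16.8°, with the pin top at z≈51.5. Now I take the tang at (466.5, −2.6), heading 16°.

>>> servo_tool:
  plan:
    - [-0.082,0.139,0,0,0,-0.005,0.6]
    - [-0.082,0.139,0,0,0,-0.005,0.6]
    - [-0.082,0.139,0,0,0,-0.005,0.6]
    - [-0.083,0.14,0,0,0,-0.003,0.6]
    - [0,0,-0.1,0,0,0,0.6]
    - [0,0,-0.15,0,0,0,0.6]
    - [0,0,-0.1,0,0,0,0.6]
    - [0,0,-0.08,0,0,0,0.6]
    - [0,0,-0.04,0,0,0,0.6]
    - [0,0,-0.015,0,0,0,0.6]
    - [0,0,-0.007,0,0,0,0.6]
    - [0,0,0,0,0,0,0.6]

```text
clock: 11.45
position: [467.5, -3.6, 1.8]
ee_rot: [0.99, 0.139, 0.001, -0.0]
contact_force: [0.0, -0.4, 0.0]
gripper_width: 51.2
grasp_force: 0.0
```

>>> servo_tool:
  plan:
    - [0,0,-0.002,0,0,0,0.45]
    - [0,0,0,0,0,0,0]
    - [0,0,0,0,0,0,0]
    - [0,0,0,0,0,0,0]
    - [0,0,0,0,0,0,0]

```text
clock: 12.08
position: [467.4, -3.6, 1.4]
ee_rot: [0.99, 0.139, 0.0, 0.0]
contact_force: [-1.1, -0.5, 4.8]
gripper_width: 25.2
grasp_force: 58.6
```

Gripped (the reading is 2–3 mm low, as it was before). I lift and check how the blade hangs.

>>> servo_tool:
  plan:
    - [0,0,0.02,0,0,0,0]
    - [0,0,0.04,0,0,0,0]
    - [0,0,0.1,0,0,0,0]
    - [0,0,0.1,0,0,0,0]
    - [0,0,0.1,0,0,0,0]
    - [0,0,0.1,0,0,0,0]
    - [0,0,0,0,0,0,0]
    - [0,0,0,0,0,0,0]

```text
clock: 13.08
position: [466.2, -3.9, 138.1]
ee_rot: [0.99, 0.138, -0.001, -0.0]
contact_force: [-0.1, -0.3, -2.0]
gripper_width: 25.7
grasp_force: 59.1
```

```bash
cat > held.py <<'E'
from h import *
import sys
s=arm.read_state(); d=wgrab(sys.argv[1]); P=wcloud(d)
print(s["clock"],s["position"].round(2),"yaw",np.degrees(np.arctan2(*Ro.from_quat(s["ee_rot"]).as_matrix()[[1,0],0])).round(2),s["contact_force"].round(1))
T=np.linalg.inv(d["cw"]@np.linalg.inv(d["mount"])); p=P@T[:3,:3].T+T[:3,3]; z=d["z_map"]>0
for x in(20,30,50,60,70,80,90):
    m=z&(abs(p[...,1])<10)&(abs(p[...,0]-x)<3)&(p[...,2]>-30)&(p[...,2]<30); q=p[m]; print(x,m.sum(),np.median(q[:,2]).round(2) if len(q) else None)
m=z&(abs(p[...,1])<35)&(p[...,0]>12)&(p[...,0]<115)&(p[...,2]>-25)&(p[...,2]<15)
A=np.c_[p[m][:,:2],np.ones(m.sum())]; c=np.linalg.lstsq(A,p[m][:,2],rcond=None)[0]
for _ in range(5):
    k=abs(A@c-p[m][:,2])<1.5; c=np.linalg.lstsq(A[k],p[m][k][:,2],rcond=None)[0]
print("plane tool: pitch deg",np.degrees(np.arctan(c[:2])).round(2),"z0",c[2].round(2))
# rectified view in the tool frame on that plane: up=tool x, right=tool y (camera right)
sx=5; r,k=np.mgrid[0:600,0:400]; X=125-r/sx; Y=(k-200)/sx
q=np.stack([X,Y,c[0]*X+c[1]*Y+c[2]],-1); Ti=np.linalg.inv(T); w=q@Ti[:3,:3].T+Ti[:3,3]
mm=wproj(d,w).astype(np.float32); o=cv2.remap(d["image"],mm[...,0],mm[...,1],cv2.INTER_LINEAR)
cv2.imwrite(f"pics/{sys.argv[1]}r.png",o[...,::-1])
E
python3 held.py w7
```

```text
13.075 [466.19  -3.86 138.13] yaw 15.91 [-0.1 -0.3 -2. ]
20 491 -4.94
30 525 -4.78
50 583 -4.52
60 612 -4.42
70 591 -4.35
80 585 -4.24
90 590 -4.12
plane tool: pitch deg [ 0.82 -0.09] z0 -5.27
```

View pics/w7r.png

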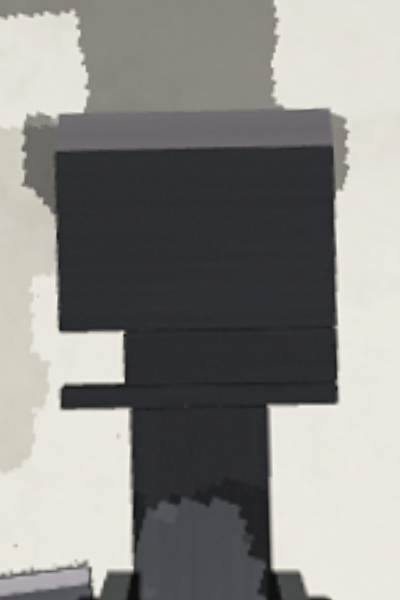

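Held in the tool frame, the shoulder is at (43.8, −0.1) mm, turned +1.1°, with the head drooping 0.8°. The notch is on the left at rows 330–384. I level it and bring it over the holder at about 69 mm, with the TCP target at (546.2, −207.4).

>>> servo_tool:
  plan:
    - [0.04,-0.1,0,0,0,0,0]
    - [0.0535,-0.135,0,0.001,-0.003,0,0]
    - [0.06,-0.15,0,0.001,-0.004,0,0]
    - [0.06,-0.15,0,0,0,-0.002,0]
    - [0.0535,-0.143,0,0,0,0,0]
    - [0,0,-0.06,0,0,0,0]
    - [0,0,-0.1,0,0,0,0]
    - [0,0,-0.067,0,0,0,0]
    - [0,0,0,0,0,0,0]
    - [0,0,0,0,0,0,0]

```text
clock: 14.38
position: [547.4, -207.2, 70.5]
ee_rot: [0.991, 0.137, 0.007, -0.001]
contact_force: [0.9, -0.6, -2.1]
gripper_width: 25.6
grasp_force: 59.3
```

```bash
python3 held.py w8; python3 - <<'E'
from h import *
d=dict(np.load("w8.npz")); cv2.imwrite("pics/w8c.png",cv2.resize(d["image"][130:370,180:460],None,fx=2.5,fy=2.5,interpolation=cv2.INTER_CUBIC)[...,::-1])
p=[593.0-.7,-195.4+23.5-.0,52]
print("expected pin top px",wproj(d,[588.3+3.36,-195.4+23.47,52]), "crop",(wproj(d,[588.3+3.36,-195.4+23.47,52])-[180,130])*2.5)
E
```

```text
14.375 [ 547.44 -207.21   70.53] yaw 15.73 [ 0.9 -0.6 -2.1]
20 487 -4.87
30 519 -4.83
50 579 -4.54
60 618 -4.38
70 597 -4.39
80 588 -4.25
90 593 -4.16
plane tool: pitch deg [ 0.78 -0.04] z0 -5.23
expected pin top px [276.5575778 152.9320778] crop [241.3939445   57.33019449]
```

View pics/w8c.png

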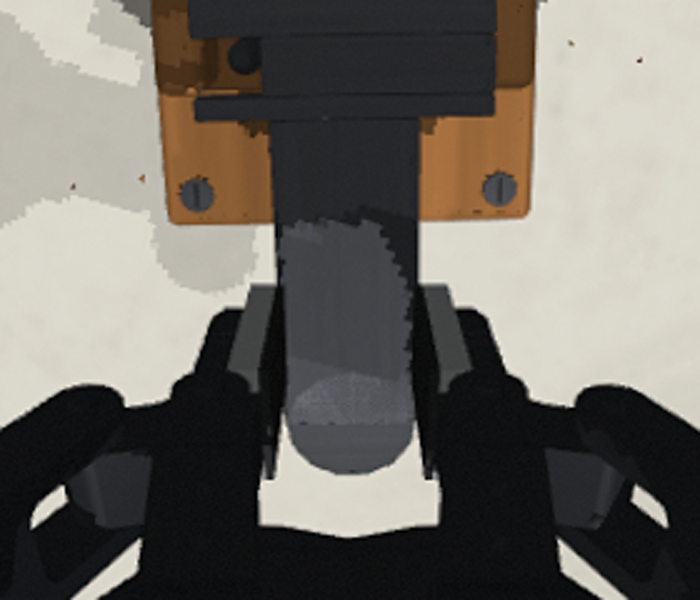

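The pin shows through the notch at crop (248,56), close to the expected (241,57), and the head sits between the cheeks. I compute the remaining offset from this single picture.

```bash
python3 - <<'E'
from h import *
d=dict(np.load("w8.npz")); T=d["cw"]@np.linalg.inv(d["mount"])
print("pose used",T[:3,3].round(2))
n=T@np.array([53.39,-21.79,1.5,1]); print("notch",n[:3].round(2))
c,s=np.cos(np.radians(16.8)),np.sin(np.radians(16.8)); 
for uv in((279.2,152.2),(278.4,152.4)):
  for z in(46,50):
    p=wray(d,*uv,float(z)); e=p-n[:3]; print(uv,z,p.round(2),"holder-frame err",(c*e[0]+s*e[1]).round(2),(-s*e[0]+c*e[1]).round(2))
# cheeks in this picture
P=wcloud(d); v,u=np.mgrid[0:400,0:640]; bx=T[:3,:3][:,0]
im=d["image"].astype(int); sat=im.max(-1)-im.min(-1)
for sg in(1,-1):
    hy=-s*(P[...,0]-588.3)+c*(P[...,1]+195.4); hx=c*(P[...,0]-588.3)+s*(P[...,1]+195.4)
    m=(P[...,2]>48)&(P[...,2]<53)&(sat>25)&(sg*hy>25)&(sg*hy<48)&(hx>0)&(hx<62); print("cheek",sg,m.sum(),np.percentile(hy[m],[2,98]).round(1),np.percentile(hx[m],[2,98]).round(1))
R=Ro.from_quat(arm.read_state()["ee_rot"]).as_matrix(); nv=R@np.array([-np.tan(np.radians(.79)),0.0007,1]); print("blade normal",(nv/nv[2]).round(4))
E
```

```text
pose used [ 547.44 -207.21   70.53]
notch [ 592.94 -171.75   69.78]
(279.2, 152.2) 46 [ 591.54 -172.63   46.  ] holder-frame err -1.59 -0.44
(279.2, 152.2) 50 [ 592.12 -173.01   50.  ] holder-frame err -1.15 -0.97
(278.4, 152.4) 46 [ 591.32 -172.23   46.  ] holder-frame err -1.69 0.01
(278.4, 152.4) 50 [ 591.9  -172.62   50.  ] holder-frame err -1.24 -0.53
cheek 1 1590 [30.9 41.2] [ 3.1 57.5]
cheek -1 1556 [-41.3 -32.9] [ 3.9 57.8]
blade normal [-1.9e-03  8.0e-04  1.0e+00]
```

>>> servo_tool:
  plan:
    - [-0.004,-0.0015,0,0,0,0,0]
    - [0,0,-0.025,0,0,0,0]
    - [0,0,-0.025,0,0,0,0]
    - [0,0,-0.015,0,0,0,0]
    - [0,0,-0.01,0,0,0,0]
    - [0,0,0,0,0,0,0]
    - [0,0,0,0,0,0,0]

```text
clock: 15.3
position: [546.1, -207.6, 48.2]
ee_rot: [0.991, 0.137, 0.007, -0.001]
contact_force: [-0.2, -0.7, -1.0]
gripper_width: 25.2
grasp_force: 59.3
```

No contact with the underside at about 47, so the pin and cheeks are entered. I continue slowly.

>>> servo_tool:
  plan:
    - [0,0,-0.01,0,0,0,0]
    - [0,0,-0.01,0,0,0,0]
    - [0,0,-0.01,0,0,0,0]
    - [0,0,-0.01,0,0,0,0]
    - [0,0,0,0,0,0,0]
    - [0,0,0,0,0,0,0]

```text
clock: 16.05
position: [546.0, -207.6, 36.0]
ee_rot: [0.991, 0.137, 0.007, -0.001]
contact_force: [0.2, 0.8, -0.5]
gripper_width: 25.5
grasp_force: 59.3
```

>>> servo_tool:
  plan:
    - [0,0,-0.005,0,0,0,0]
    - [0,0,-0.004,0,0,0,0]
    - [0,0,-0.003,0,0,0,0]
    - [0,0,0,0,0,0,0]
    - [0,0,0,0,0,0,0]

```text
clock: 16.68
position: [546.0, -207.6, 32.4]
ee_rot: [0.991, 0.137, 0.007, -0.001]
contact_force: [0.3, 1.0, -1.7]
gripper_width: 25.5
grasp_force: 59.3
```

>>> servo_tool:
  plan:
    - [0,0,-0.002,0,0,0,0]
    - [0,0,-0.002,0,0,0,0]
    - [0,0,0,0,0,0,0]
    - [0,0,0,0,0,0,0]

```text
clock: 17.18
position: [546.0, -207.6, 31.3]
ee_rot: [0.991, 0.137, 0.007, -0.001]
contact_force: [-0.6, 0.3, -0.1]
gripper_width: 25.4
grasp_force: 59.5
```

>>> servo_tool:
  plan:
    - [0,0,-0.002,0,0,0,0]
    - [0,0,-0.002,0,0,0,0]
    - [0,0,0,0,0,0,0]
    - [0,0,0,0,0,0,0]

```text
clock: 17.68
position: [546.0, -207.6, 30.9]
ee_rot: [0.991, 0.137, 0.007, -0.001]
contact_force: [-2.1, 0.7, 5.5]
gripper_width: 25.4
grasp_force: 60.2
```

The bed has taken the blade, with 5.5 N up. I release and rise straight up.

>>> servo_tool:
  plan:
    - [0,0,0,0,0,0,0.4]
    - [0,0,0,0,0,0,0.6]
    - [0,0,0,0,0,0,0.6]
    - [0,0,0,0,0,0,0.6]
    - [0,0,0.03,0,0,0,0.6]
    - [0,0,0.1,0,0,0,0.6]
    - [0,0,0.15,0,0,0,0.6]
    - [0,0,0.12,0,0,0,0.6]
    - [0,0,0,0,0,0,0.6]
    - [0,0,0,0,0,0,0.6]

```text
clock: 18.92
position: [545.5, -207.4, 150.0]
ee_rot: [0.991, 0.137, 0.007, -0.001]
contact_force: [0.4, 0.7, 0.1]
gripper_width: 51.2
grasp_force: 0.0
```

```bash
python3 - <<'E'
from h import *
s=arm.read_state();d=wgrab("w9"); P=wcloud(d); print(s["position"],s["contact_force"],s["gripper_width"])
o=ortho(d,np.array([585.,-195.]),36.,75,4); cv2.imwrite("pics/o9.png",o[...,::-1])
c,sn=np.cos(np.radians(16.8)),np.sin(np.radians(16.8)); hx=c*(P[...,0]-588.3)+sn*(P[...,1]+195.4); hy=-sn*(P[...,0]-588.3)+c*(P[...,1]+195.4)
for a in(-70,-45,-15,5,20,35,50):
    z=[np.median(P[(abs(hx-a)<3)&(abs(hy-b)<4)&(P[...,2]>5)][:,2]).round(2) for b in((-8,0,8) if a<1 else (-20,0,12))]; print(a,z)
E
```

```text
[ 545.51119423 -207.38931884  149.96563872] [0.39728426 0.68967442 0.09695499] 51.21484227950133
-70 [np.float64(36.54), np.float64(36.61), np.float64(36.52)]
-45 [np.float64(36.58), np.float64(36.63), np.float64(36.67)]
-15 [np.float64(36.82), np.float64(36.48), np.float64(36.61)]
5 [np.float64(36.34), np.float64(36.57), np.float64(36.8)]
20 [np.float64(36.63), np.float64(36.51), np.float64(36.6)]
35 [np.float64(36.5), np.float64(36.56), np.float64(36.57)]
50 [np.float64(36.56), np.float64(36.4), np.float64(36.46)]
```

View pics/o9.png

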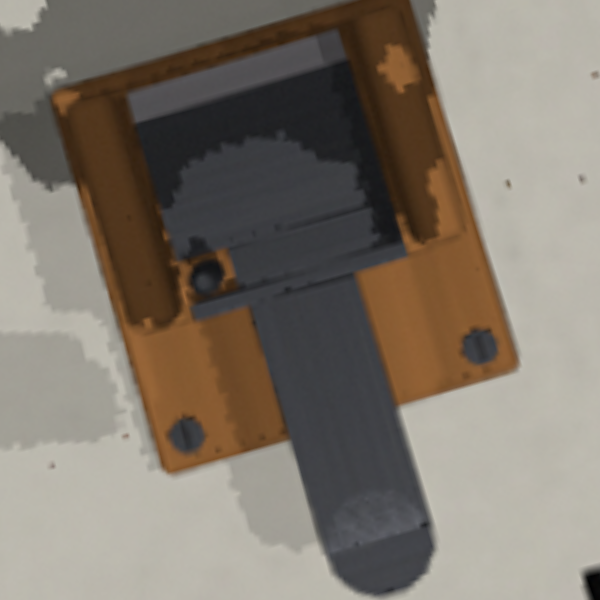

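The blade lies flat with its top at 36.5 mm everywhere, which is the bed height plus 6. The pin stands in the notch at px (207,277) and the head is between the cheeks. The gripper is clear.

```bash
python3 -c "
from bench import arm; print(arm.job_done())"
```

```text
the job is handed in; nothing more can be done
None
```

The blade is seated flat in the sharpening holder with its notch over the pin and the gripper clear; the job was handed in after about 19 s on the robot clock, with no verdict returned.

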